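Swap three doorway things back to their own places

ROBOT

A 6-joint arm with a two-finger parallel gripper is mounted at the origin on the work surface. World frame = base frame: x ahead of the robot, y to its left, z up, the work surface at z = 0. Lengths are in m, angles in rad, forces in N, time in s.
With the tool pointing down it reaches from about 0.25 to 0.775 m from the base axis. Payload 4 kg.
Tool frame: the origin (TCP) lies at the centre of the arm's flange, where the gripper is bolted on; the fingertips stand 199 mm ahead of it and the grasp point (between the pads) lies 180 mm ahead of it (robot.tcp_to_tips is the z of the fingertips in the tool frame, in m); z points along the fingers, y is the line along which they close (so a half turn about z gives the same grasp; the last joint's range is limited). The gripper opens to 94 mm and grips with 3 to 60 N. Pads are 16 mm wide; open, the fingers measure 119 mm over their backs; the gripper's body (75 mm by 177 mm) begins 78 mm behind the grasp point.
Start: joints at [-1.36, 0.087, 1.371, -0, 1.684, -0.103], TCP at [0.17, -0.523, 0.405] pointing down, gripper open.
Joint ranges: [-3.1, 3.1], [-0.76, 2.03], [0.27, 2.55], [-1.08, 4.22], [0.17, 2.65], [-2.57, 2.57]. Speed limits (rad/s): [2.79, 2.79, 3.14, 3.14, 3.14, 3.14].

INTERFACE

Orientations are given as [roll, pitch, yaw] about the fixed x, y, z axes, in that order (R = Rz(yaw) Ry(pitch) Rx(roll)).
In Python, from bench import robot gives the robot as it stands.
- The arm moves only by the tool play_rows, never from a script. Its arguments are lists of equal length, an entry for each row: "translation": the shift along the tool's x, y, z scaled (see below), a list of three; "twist": the turn, a rotation vector about the tool's x, y, z scaled (see below), a list of three; "gripper": the opening, from -1 (shut) to 1 (fully open). A call has 1 to 8 rows; each row shifts and turns the commanded pose from where the row before left it, along the tool's axes as they then stand; what a row does not reach is not made up. The controller multiplies each number of a shift by 0.04 m and each number of a turn by 0.1 rad. A row lasts 1/10 s, in which the tool goes at most 50 mm and 8.59 degrees, less where a joint would pass 70% of its speed; a pose out of reach is approached as far as the arm can. A call with a number of a shift or a turn outside -1 to 1 is refused whole. A call with a gripper value outside its range is refused whole. The fingers move at their own pace and stop on an object; the grip force is fixed at half the most. Time passes only in rows, so rows that do not move let the fingers close. It gives the time, the measured TCP pose, the force, the opening and the grip force at its end, in the units of the state.
- robot.get_obs(): the state, without advancing time (a new reading comes with each control period).
- robot.snapshot(name): name is "scene" or "top" or "wrist"; returns the picture (384x512x3 uint8, red, green, blue); there is no depth.
- robot.camera_model(name): a dict with "camera_matrix" (3x3 intrinsics, pixels), "k1" (the pictures are not rectified: a ray, as slopes to the right and down, at radius r is drawn at 1 + k1 r^2 times it, then the intrinsics apply), "rvec" (rotation vector, rad) and "tvec" (3), from world to camera coordinates, as OpenCV has them. Camera axes: x right, y down, z forward; pixel columns grow to the right and rows downward; lengths in m; the calibration is good to about 2 mm. A picture is of the moment at which its call begins: read the wrist's pose just before it. camera_model takes no time and is no camera call; for the wrist camera it gives the pose at the moment of the call.
- robot.close_job(): hands the job in; it is judged then, once.
Trained networks look in the newest picture that a camera, given by its name, has taken for a name from the list of things; names that differ only in an ending like _2 or _b are one class to them, and where a whole thing is asked for, a point or a joint stands for the part that bears it (a point fixed in the world has none). Each returns a list of dicts, best first, with "score" (0 to 1); they miss things now and then, are a little off and sometimes report something else, mostly with a low value. They report only what shows in the picture. A call takes as long as a camera call. They do not tell look-alikes from the thing itself.
- robot.recognise(name, camera): "centre" ([x, y, z] in m, in world coordinates, good to about 4 mm: the middle of the surface that is visible of it).
- robot.spot_point(name, camera): "centre" ([x, y, z] in m, in world coordinates, good to about 4 mm: a listed point, or the origin of a listed thing).
The state is a dict: "time": time; "joint_positions": joint angles; "qvel": joint speeds; "joint_torque": joint torques, N m; "tool_pos": TCP position; "ee_rot": TCP orientation; "wrist_force": force on the tool from outside, world axes, zero at the start; "wrist_torque": the same for the moment, N m; "width": finger opening in m; "finger_force": force on a finger pad.
Only numpy, scipy, OpenCV 4.12 (cv2) and the standard library are available. Lean on these libraries where they do the work, as an engineer would, in place of code of your own. Each camera call takes 0.05 s, during which the arm holds its last target. There are 200 camera calls.

TASK

Three things on the doorway bench stand on one another's places: move the white ceramic lid to the middle of the round terracotta base, the yellow ice cleat to the middle of the square slatted rack, and the clipped pair of pole tips to the middle of the long dark slab, lying lengthwise along it. Use the cork mat as the spare spot on the way, so that nothing is ever put down on the bare bench, and set the lid down gently, without dropping it. Leave the wax tin, the thermometer dial and the little drawer as they are, and let go of everything at the end.

Things in the scene. Friction and masses are not known exactly. Their poses are not given: they have to be found in the camera images.
- lid: Loose white ceramic umbrella-stand lid, 0.32 kg: round, 130 mm across, 11 mm thick near the rim, rising to 18 mm at the centre, where a round knob stands up: neck 24 mm across (18 to 26 mm height), knob 32 mm across (31 to 52 mm), top at 56 mm. Grip the knob from above. Origin: centre of the underside; z up. Starts on the long slab.
- cleat: Loose yellow hard silicone ice cleat, 0.12 kg, like a short shoe sole: 115 mm long (x), 18 mm thick, six 6 mm steel studs on top. Toe lobe 66 mm wide centred at x = +24 mm, heel lobe 56 mm wide at x = -30 mm; at x = -5 mm a waist 42 to 47 mm wide: grip it there across y. Origin: underside, midway along; x to the toe, z up. Starts on the round base; any yaw will do at the end.
- tips: Loose pair of aluminium trekking pole tips, 0.16 kg, side by side in a black clip; 160 mm long (x -80 to +80 mm). Clip block in the middle 34 (x) x 44 (y) x 26 mm high: grip it across y. Shafts 15 mm thick, 26 mm apart, pointed at +x. Origin: centre of the clip's underside; z up. Starts on the square rack. At the end its x lies along the slab's x, either way round.
- round_base: Fixed. Round terracotta base, 150 mm across, flat top 10 mm above the bench: the lid's own place. Origin: centre of its underside, on the bench, z up. It stands at a different spot each time; so do the other three places.
- square_rack: Fixed. Square slatted wooden drip rack, 140 x 140 mm, five slats, top 10 mm above the bench: the cleat's own place. Origin: centre of its underside, on the bench; slats run along its x, z up.
- long_slab: Fixed. Long plain dark grey slab, 200 mm (its x) by 100 mm (its y), flat top 10 mm above the bench: the place of the pole tips. Origin: centre of its underside, on the bench; z up.
- cork_mat: Fixed. Brown cork mat, 160 mm (its x) by 130 mm (its y), flat top 10 mm above the bench: the spare spot, empty at the start and at the end. Origin: centre of its underside, on the bench; z up.
- tin: Loose bystander. Low round steel wax tin, 66 mm across, 32 mm high, near the robot, not to be moved. Origin: centre of the underside.
- dial: Loose bystander. Steel thermometer dial with a knob, 92 mm across, tilted towards the robot on a wooden foot of 50 x 90 mm, about 85 mm high, beyond the work; not to be moved. Origin: centre of the foot's underside.
- chest_drawer0_handle (a point): Bystander. Handle knob of the drawer of a small wooden drawer box (150 x 150 mm, 85 mm high) fixed beyond the work; this point moves with the drawer, which must stay shut.
There are look-alikes about, which are no part of the job. What is shaped like the cork_mat but purple or red is not meant.

How it is judged:
By the outcome, as a careful person would: the job done as asked, in the order asked, and still so for the second after the job is handed in, with the robot touching nothing.
It also fails if it takes over 101 s, if anything falls off the work surface, if the arm or the gripper's body presses on something with over 40 N, if the wrist force passes 120 N, or if a joint passes its speed limit or range.

## Working session

There is one attempt and no reset: what is moved stays moved. The work goes in short steps, Python scripts to look and compute and a tool call to move; the robot and the scene stay as the last step left them, time stands still between calls to the robot, and variables do not carry over. Pictures are saved under pics/ and viewed, at most 14 in all, crops included, and the job is handed in when it is done.

Besides the shell and the picture viewer there is one more tool, called as name(argument=value, ...) on one line, values as JSON. play_rows: Moves the arm, as the interface text tells. Its arguments: {"type":"object","properties":{"translation":{"type":"array","items":{"type":"array","items":{"type":"number","minimum":-1,"maximum":1}}},"twist":{"type":"array","items":{"type":"array","items":{"type":"number","minimum":-1,"maximum":1}}},"gripper":{"type":"array","items":{"type":"number"}}},"required":["translation","twist","gripper"]}

```bash
mkdir -p pics; ls; cat > h.py <<'E'
import numpy as np, cv2
from bench import robot
def snap(c,f):
    im=robot.snapshot(c); cv2.imwrite('pics/'+f,cv2.cvtColor(im,cv2.COLOR_RGB2BGR)); return im
def ray(c,px,z,m=None):
    m=m or robot.camera_model(c); K=np.array(m['camera_matrix']); 
    R=cv2.Rodrigues(np.array(m['rvec'],float))[0]; t=np.array(m['tvec'],float).ravel()
    d=np.array([(px[0]-K[0,2])/K[0,0],(px[1]-K[1,2])/K[1,1]]); u=d.copy()
    for _ in range(30): u=d/(1+m['k1']*(u@u))
    w=R.T@np.array([u[0],u[1],1]); o=-R.T@t
    return o+w*(z-o[2])/w[2]
def proj(c,P,m=None):
    m=m or robot.camera_model(c)
    return cv2.projectPoints(np.array(P,float).reshape(-1,3),np.array(m['rvec'],float),np.array(m['tvec'],float),np.array(m['camera_matrix']),np.array([m['k1'],0,0,0.]))[0].reshape(-1,2)
E
python3 - <<'E'
from h import *
for c in ('top','scene'): snap(c,c+'0.png')
for n in ['lid','cleat','tips','round_base','square_rack','long_slab','cork_mat','tin','dial','chest_drawer0_handle']:
    for c in ('top',): 
        for d in robot.spot_point(n,c)[:4]: print(n,c,np.round(d['centre'],3),round(d['score'],2),proj(c,d['centre'])[0].round())
print(robot.get_obs())
E
```

```text
pics
lid top [0.535 0.111 0.006] 0.82 [183. 178.]
cleat top [0.569 0.338 0.008] 0.85 [120. 167.]
tips top [ 0.574 -0.138  0.008] 0.61 [254. 169.]
round_base top [ 0.574  0.338 -0.002] 0.74 [121. 167.]
square_rack top [ 0.581 -0.144 -0.002] 0.8 [255. 167.]
square_rack top [ 0.575  0.337 -0.003] 0.46 [122. 166.]
long_slab top [ 0.577 -0.146 -0.003] 0.64 [256. 168.]
cork_mat top [ 0.22  -0.342 -0.002] 0.82 [311. 271.]
cork_mat top [ 0.537 -0.593  0.002] 0.8 [380. 182.]
cork_mat top [ 0.454 -0.371 -0.   ] 0.71 [319. 204.]
cork_mat top [ 0.788 -0.137 -0.005] 0.68 [254. 112.]
dial top [0.742 0.116 0.003] 0.98 [184. 122.]
chest_drawer0_handle top [ 0.695 -0.356  0.051] 0.86 [317. 134.]
{'time': 0.6, 'joint_positions': array([-1.36008232e+00,  8.71951581e-02,  1.37071792e+00, -3.44800754e-05,
        1.68358614e+00, -1.03091779e-01]), 'qvel': array([ 0.00025708, -0.00167334, -0.00045079, -0.00135839,  0.00071609,
       -0.00023765]), 'joint_torque': array([-9.92439054e-04, -3.39783669e+01, -3.02415919e+01,  7.16398540e-02,
        2.36889679e-02, -1.58718606e-06]), 'tool_pos': array([ 0.16976874, -0.52313978,  0.40469942]), 'ee_rot': array([3.14150324e+00, 4.36940115e-05, 3.13801904e-01]), 'wrist_force': array([ 0.05150124,  0.63974229, -0.40495808]), 'wrist_torque': array([-0.02295897,  0.01759347,  0.00472325]), 'finger_force': 0.0, 'width': 0.09417225483772478}
```

```bash
python3 - <<'E'
import cv2
a=cv2.imread('pics/top0.png'); c=a[90:300,80:420]; cv2.imwrite('pics/top0c.png',cv2.resize(c,None,fx=2.35,fy=2.35,interpolation=cv2.INTER_CUBIC))
E
```

```text
(no output)
```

View pics/top0c.png

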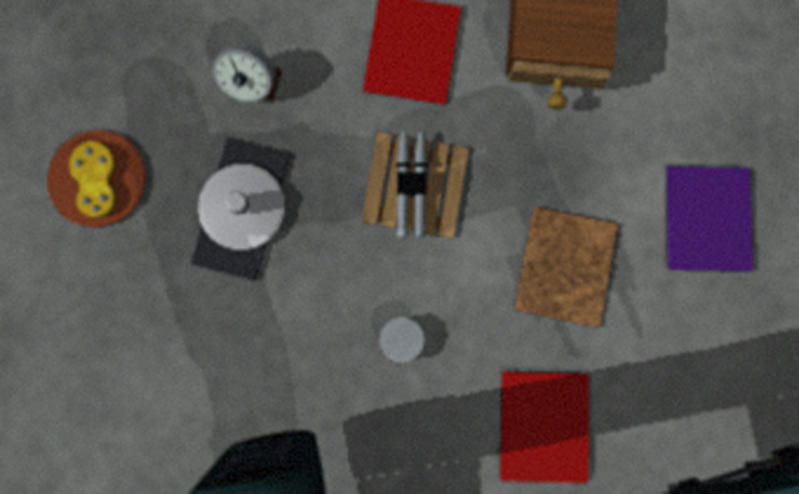

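View pics/scene0.png

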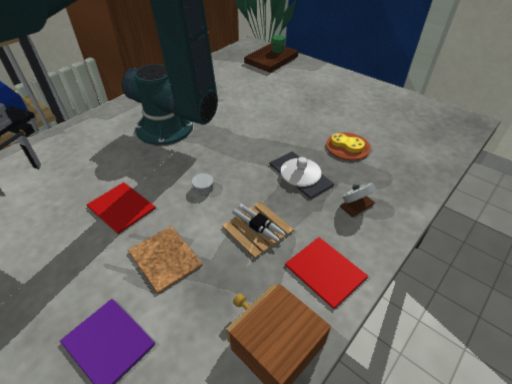

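The top picture shows these, in crop pixels:
- cleat on the round base (95,180)
- lid on the dark slab (240,205)
- tips on the slatted rack (412,183)
- tin (401,340)
- candidates for the cork mat: brown cork (567,266), reds at (413,50) and (545,427), purple at (710,218)

By the description, the mat is the brown cork one, at about (0.454, -0.371). I'll do the cleat first: cleat to mat, lid to base, tips to slab, cleat to rack.

play_rows(translation=[[0.4, -0.4, 0], [0.81, -0.87, 0], [0.81, -0.87, 0], [0.81, -0.87, 0], [0.81, -0.87, 0], [0.81, -0.87, 0], [0.81, -0.87, 0], [0.81, -0.87, 0]], twist=[[0, 0, 0], [0, 0, 0], [0, 0, 0], [0, 0, 0], [0, 0, 0], [0, 0, 0], [0, 0, 0], [0, 0, 0]], gripper=[1, 1, 1, 1, 1, 1, 1, 1])

```text
time: 1.4
tool_pos: [0.3207, -0.1994, 0.405]
ee_rot: [3.14, -0.001, 0.313]
wrist_force: [1.1, -0.3, 0.9]
width: 0.0939
finger_force: 0.0
```

```bash
python3 - <<'E'
from h import *
im=snap('wrist','w1.png'); print(robot.get_obs()['tool_pos'])
a=cv2.cvtColor(robot.snapshot('top'),cv2.COLOR_RGB2BGR); cv2.imwrite('pics/top1.png',a)
m=robot.camera_model('wrist'); R=cv2.Rodrigues(np.array(m['rvec']))[0]; print(-R.T@np.array(m['tvec']).ravel(),R[2])
for p in [(0,0),(511,0),(511,383),(0,383)]: print(ray('wrist',p,0.01).round(3))
E
```

```text
[ 0.32286995 -0.19405897  0.40528707]
[ 0.39157493 -0.17396631  0.38570323] [-0.23810749 -0.07997081 -0.96794085]
[0.413 0.131 0.01 ]
[ 0.593 -0.407  0.01 ]
[ 0.128 -0.681  0.01 ]
[-0.123  0.069  0.01 ]
```

View pics/w1.png

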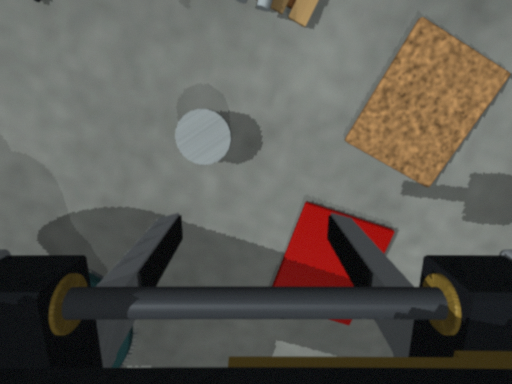

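The wrist view shows the tin at (203,136) and the brown cork mat at (428,100), with its corners clear. The red mat at (335,262) is a look-alike.

play_rows(translation=[[0.3, -0.5, 0], [0.5, -0.92, 0], [0.5, -0.92, 0], [0.5, -0.92, 0], [0.5, -0.92, 0], [0.5, -0.92, 0], [0.2, -0.4, 0], [0, 0, 0]], twist=[[0, 0, 0], [0, 0, 0], [0, 0, 0], [0, 0, 0], [0, 0, 0], [0, 0, 0], [0, 0, 0], [0, 0, 0]], gripper=[1, 1, 1, 1, 1, 1, 1, 1])

```text
time: 2.3
tool_pos: [0.3671, 0.046, 0.4047]
ee_rot: [3.141, -0.0, 0.317]
wrist_force: [0.3, -0.8, -0.7]
width: 0.0936
finger_force: 0.0
```

```bash
python3 - <<'E'
from h import *
import pickle
im=snap('wrist','w2.png'); print(robot.get_obs()['tool_pos'])
pickle.dump(robot.camera_model('wrist'),open('w2.pkl','wb'))
E
```

```text
[0.36700125 0.04501089 0.40465821]
```

View pics/w2.png

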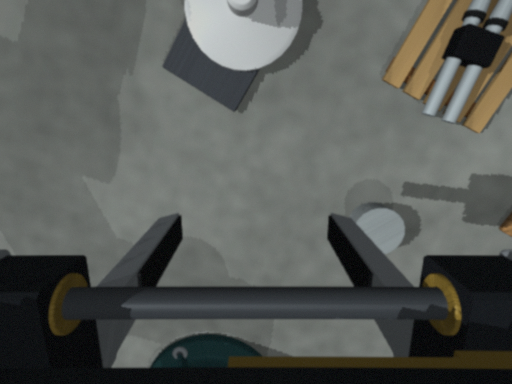

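play_rows(translation=[[0.8, -0.43, 0], [0.8, -0.43, 0], [0.8, -0.43, 0], [0.8, -0.43, 0], [0, 0, 0], [0, 0, 0]], twist=[[0, 0, 0], [0, 0, 0], [0, 0, 0.8], [0, 0, 0.8], [0, 0, 0.8], [0, 0, 0.8]], gripper=[1, 1, 1, 1, 1, 1])

```text
time: 2.95
tool_pos: [0.4708, 0.1464, 0.4038]
ee_rot: [3.14, 0.002, -0.011]
wrist_force: [0.6, -0.8, -0.2]
width: 0.0943
finger_force: 0.0
```

```bash
python3 - <<'E'
from h import *
import pickle
im=snap('wrist','w3.png'); print(robot.get_obs()['tool_pos'],robot.get_obs()['ee_rot'])
pickle.dump(robot.camera_model('wrist'),open('w3.pkl','wb'))
E
```

```text
[0.47046829 0.14611734 0.40405003] [ 3.14017801e+00  1.10117290e-03 -1.38546079e-02]
```

View pics/w3.png

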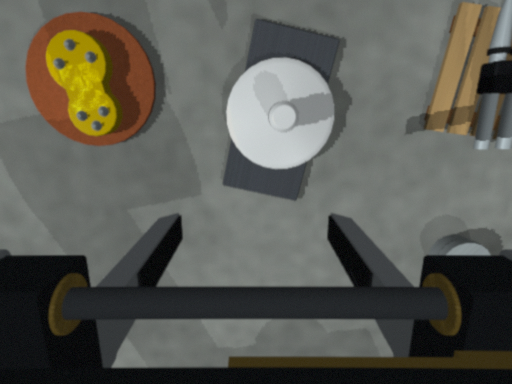

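```bash
cat > meas.py <<'E'
from h import *
import pickle
from scipy.optimize import least_squares
def world(pts,z,m): return np.array([ray('wrist',p,z,m)[:2] for p in pts])
def big(mask):
    cs,_=cv2.findContours(mask.astype(np.uint8),cv2.RETR_EXTERNAL,cv2.CHAIN_APPROX_NONE); return max(cs,key=cv2.contourArea)[:,0,:].astype(float)
def circ(P):
    return least_squares(lambda q:np.hypot(*(P-q[:2]).T)-q[2],[*P.mean(0),.06],loss='soft_l1',f_scale=.002).x
def rect(P):
    (c,s,a)=cv2.minAreaRect((P*1000).astype(np.float32)); 
    if s[0]<s[1]: s=s[::-1]; a+=90
    return np.array(c)/1000,s,(a+90)%180-90
E
python3 - <<'E'
from meas import *
im=cv2.imread('pics/w3.png'); m=pickle.load(open('w3.pkl','rb'))
h,s,v=cv2.split(cv2.cvtColor(im,cv2.COLOR_BGR2HSV)); roi=np.zeros_like(h); roi[:205]=1
h=h.astype(int)
yel=(h>20)&(h<35)&(s>150)&(roi>0); yel[:,200:]=0
red=((h<15)|(h>170))&(s>90)&(roi>0); red[:,200:]=0
print('base',circ(world(big(red|yel),.010,m)))
b,g,r_=cv2.split(im)
print('yellow',rect(world(big(yel),.026,m)))
Y=world(big(yel),.026,m); a=rect(Y)[2]*np.pi/180; c=rect(Y)[0]; u=np.array([np.cos(a),np.sin(a)]); n=np.array([-u[1],u[0]])
for lo in np.arange(-.05,.056,.01):
    q=(Y-c)[abs((Y-c)@u-lo)<.003]@n; print(round(lo,3),q.min().round(4),q.max().round(4))
white=(v>150)&(s<40)&(roi>0); white[:,:200]=0; white[:,400:]=0
print('lid',circ(world(big(white),.019,m)))
print('knob',world([(282.5,116)],.062,m))
C=world([(257,18),(340,38),(297,199),(223,185)],.01,m); print('slab',C,C.mean(0),rect(C),np.linalg.norm(C-np.roll(C,1,0),axis=1))
# mat from w1
E
```

```text
base [0.57650167 0.33752558 0.07435513]
yellow (array([0.57354858, 0.33314319]), (114.30671691894531, 71.11260986328125), 15.491423606872559)
-0.05 -0.0192 0.0279
-0.04 -0.0248 0.0346
-0.03 -0.0259 0.0356
-0.02 -0.0239 0.0343
-0.01 -0.0222 0.0288
0.0 -0.0295 0.027
0.01 -0.0341 0.0328
0.02 -0.0356 0.0354
0.03 -0.0346 0.0353
0.04 -0.0306 0.0326
0.05 -0.021 0.0264
lid [0.53488814 0.11698296 0.061988  ]
knob [[0.53601506 0.11469713]]
slab [[0.64255745 0.13983758]
 [0.6206158  0.04488141]
 [0.42816545 0.08965056]
 [0.44859123 0.18631949]] [0.53498248 0.11517226] (array([0.53460352, 0.11560046]), (199.597412109375, 98.78289794921875), -13.09564208984375) [0.19945792 0.09745825 0.197589   0.09880331]
```

play_rows(translation=[[0.48, -0.95, 0], [0.48, -0.95, 0], [0.48, -0.95, 0], [0.48, -0.95, 0], [0.48, -0.95, 0], [0, 0, 0.9], [0, 0, 0.9], [0, 0, 0.9]], twist=[[0, 0, 0], [0, 0, 0], [0, 0, 0], [0, 0, 0], [0, 0, 0], [0, 0, -0.9], [0, 0, -0.9], [0, 0, 0]], gripper=[1, 1, 1, 1, 1, 1, 1, 1])

```text
time: 3.8
tool_pos: [0.5679, 0.3355, 0.2953]
ee_rot: [3.141, -0.001, 0.175]
wrist_force: [-0.1, -0.2, 0.1]
width: 0.0942
finger_force: 0.0
```

play_rows(translation=[[0, 0, 0.3], [0, 0, 0]], twist=[[0, 0, 0], [0, 0, 0]], gripper=[1, 1])

```text
time: 4.0
tool_pos: [0.5668, 0.3354, 0.2819]
ee_rot: [3.14, 0.005, 0.172]
wrist_force: [0.1, 0.2, 1.1]
width: 0.0938
finger_force: 0.0
```

```bash
python3 - <<'E'
from meas import *
im=snap('wrist','w4.png'); print(robot.get_obs()['tool_pos'],robot.get_obs()['ee_rot'])
m=robot.camera_model('wrist'); pickle.dump(m,open('w4.pkl','wb'))
im=cv2.imread('pics/w1.png')
E
```

```text
[0.5672548  0.33600922 0.28467942] [3.14107195e+00 6.26265062e-04 1.72555328e-01]
```

View pics/w4.png

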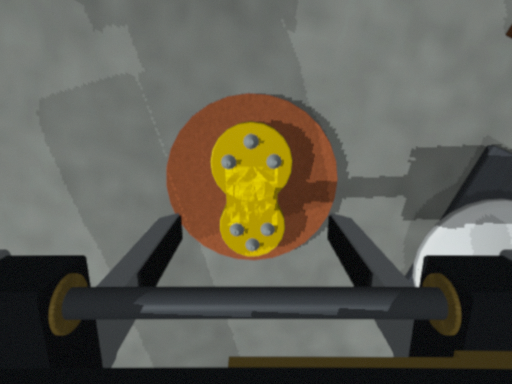

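The wrist view shows the cleat upright at x≈252, centred between the fingers, with its waist near (252,200) and its yaw matching the tool.

```bash
python3 - <<'E'
from meas import *
im=cv2.imread('pics/w4.png'); m=pickle.load(open('w4.pkl','rb'))
h,s,v=cv2.split(cv2.cvtColor(im,cv2.COLOR_BGR2HSV)); h=h.astype(int)
yel=(h>20)&(h<35)&(s>150); red=((h<15)|(h>170))&(s>90)
M=yel|red; M[262:]=0;M[:,:160]=0;M[:,350:]=0
P=big(M); P=P[P[:,1]<255]
print('base',circ(world(P,.010,m)))
Y=world(big(yel&M),.027,m); print('yel',rect(Y))
print('top lobes',world([(251,159),(252,226),(252,203)],.028,m))
E
```

```text
base [0.57739287 0.3398486  0.07483298]
yel (array([0.57355652, 0.3365957 ]), (115.73129272460938, 66.37713623046875), 16.031721115112305)
top lobes [[0.60069036 0.34410637]
 [0.5439235  0.33352325]
 [0.56422564 0.33701648]]
```

play_rows(translation=[[0.09, -0.05, 0.5], [0, 0, 0.7], [0, 0, 0.4], [0, 0, 0.1], [0, 0, 0]], twist=[[0, 0, 0], [0, 0, 0], [0, 0, 0], [0, 0, 0], [0, 0, 0]], gripper=[1, 1, 1, 1, 1])

```text
time: 4.55
tool_pos: [0.57, 0.3398, 0.2174]
ee_rot: [-3.141, -0.001, 0.174]
wrist_force: [0.9, 0.8, 0.5]
width: 0.0939
finger_force: 0.0
```

play_rows(translation=[[0, 0, 0.08], [0, 0, 0], [0, 0, 0], [0, 0, 0], [0, 0, 0], [0, 0, 0]], twist=[[0, 0, 0], [0, 0, 0], [0, 0, 0], [0, 0, 0], [0, 0, 0], [0, 0, 0]], gripper=[1, -1, -1, -1, -1, -1])

```text
time: 5.15
tool_pos: [0.5697, 0.3399, 0.2136]
ee_rot: [3.141, -0.0, 0.174]
wrist_force: [0.2, -0.8, -0.4]
width: 0.0576
finger_force: 0.4
```

Meanwhile I'll close the fingers further and measure the mat from w1. I have no camera model saved for w1, so I'll use the top picture.

play_rows(translation=[[0, 0, 0], [0, 0, 0], [0, 0, 0], [0, 0, 0]], twist=[[0, 0, 0], [0, 0, 0], [0, 0, 0], [0, 0, 0]], gripper=[-1, -1, -1, -1])

```text
time: 5.55
tool_pos: [0.5698, 0.3398, 0.2135]
ee_rot: [3.141, -0.0, 0.174]
wrist_force: [0.4, -0.7, 0.3]
width: 0.0525
finger_force: 24.7
```

```bash
python3 - <<'E'
from meas import *
im=cv2.imread('pics/top0.png'); h,s,v=cv2.split(cv2.cvtColor(im,cv2.COLOR_BGR2HSV)); h=h.astype(int)
M=(s>70)&(h>5)&(h<25); 
def top(x0,y0,x1,y1):
    K=np.zeros_like(M); K[y0:y1,x0:x1]=M[y0:y1,x0:x1]; return K
P=big(top(295,172,350,232)); W=np.array([ray('top',p,.01)[:2] for p in P]); print('mat',rect(W))
K=top(232,142,285,195); y,x=np.nonzero(K); cs=cv2.convexHull(np.c_[x,y].astype(np.int32))[:,0].astype(float)
W=np.array([ray('top',p,.01)[:2] for p in cs]); print('rack',rect(W))
E
```

```text
mat (array([ 0.45633887, -0.37534842]), (160.05978393554688, 131.9895477294922), -10.251335144042969)
rack (array([ 0.57590387, -0.14673721]), (141.0697784423828, 140.94578552246094), -8.718002319335938)
```

play_rows(translation=[[0, 0, -0.3], [0, 0, -0.7], [0, 0, -0.9], [-0.1, 0.3, -0.6], [-0.25, 0.7, 0], [-0.35, 1, 0], [-0.35, 1, 0], [-0.35, 1, 0]], twist=[[0, 0, 0], [0, 0, 0], [0, 0, 0], [0, 0, 0], [0, 0, 0], [0, 0, 0], [0, 0, 0], [0, 0, 0]], gripper=[-1, -1, -1, -1, -1, -1, -1, -1])

```text
time: 6.35
tool_pos: [0.5415, 0.1714, 0.3141]
ee_rot: [-3.141, -0.0, 0.175]
wrist_force: [0.3, -0.0, -2.1]
width: 0.0518
finger_force: 24.8
```

play_rows(translation=[[-0.35, 1, 0], [-0.35, 1, 0], [-0.35, 1, 0], [-0.35, 1, 0], [-0.35, 1, 0], [-0.35, 1, 0], [-0.35, 1, 0], [-0.35, 1, 0]], twist=[[0, 0, 0], [0, 0, 0], [0, 0, 0], [0, 0, 0], [0, 0, 0], [0, 0, 0], [0, 0, 0], [0, 0, 0]], gripper=[-1, -1, -1, -1, -1, -1, -1, -1])

```text
time: 7.15
tool_pos: [0.4865, -0.1633, 0.3144]
ee_rot: [3.141, -0.001, 0.174]
wrist_force: [0.8, -0.5, -0.8]
width: 0.0519
finger_force: 24.8
```

play_rows(translation=[[-0.35, 1, 0], [-0.35, 1, 0], [-0.35, 1, 0], [-0.35, 1, 0], [-0.3, 0.8, 0], [-0.1, 0.3, 0], [0, 0, 0.6], [0, 0, 0.7]], twist=[[0, 0, 0], [0, 0, 0], [0, 0, 0], [0, 0, 0], [0, 0, 0], [0, 0, 0.9], [0, 0, 0.9], [0, 0, 0.9]], gripper=[-1, -1, -1, -1, -1, -1, -1, -1])

```text
time: 7.95
tool_pos: [0.4517, -0.3765, 0.2633]
ee_rot: [3.139, -0.004, -0.101]
wrist_force: [-0.1, -0.5, -1.6]
width: 0.0521
finger_force: 24.8
```

```bash
python3 - <<'E'
from meas import *
im=snap('wrist','w5.png'); print(robot.get_obs()['tool_pos'],robot.get_obs()['ee_rot'])
m=robot.camera_model('wrist'); pickle.dump(m,open('w5.pkl','wb'))
E
```

```text
[ 0.45039357 -0.37473036  0.25623456] [-3.13648722  0.00572093 -0.10308437]
```

View pics/w5.png

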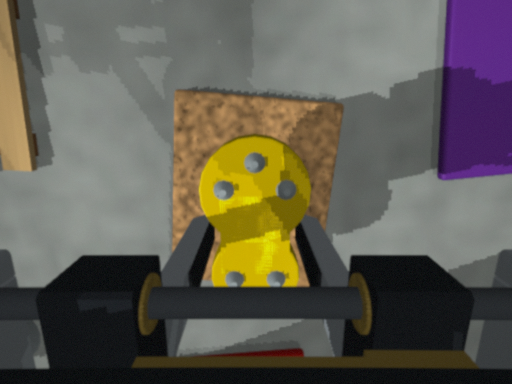

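The cleat is held level over the brown cork mat (centre about (255,190)), so I'll set it down.

play_rows(translation=[[0, 0, 0.5], [0, 0, 0.3], [0, 0, 0.15], [0, 0, 0.07], [0, 0, 0.04], [0, 0, 0]], twist=[[0, 0, 0], [0, 0, 0], [0, 0, 0], [0, 0, 0], [0, 0, 0], [0, 0, 0]], gripper=[-1, -1, -1, -1, -1, -1])

```text
time: 8.6
tool_pos: [0.4518, -0.3755, 0.2198]
ee_rot: [3.141, -0.001, -0.096]
wrist_force: [-0.3, -0.1, -0.8]
width: 0.0524
finger_force: 24.8
```

play_rows(translation=[[0, 0, 0.08], [0, 0, 0.05], [0, 0, 0.03], [0, 0, 0]], twist=[[0, 0, 0], [0, 0, 0], [0, 0, 0], [0, 0, 0]], gripper=[-1, -1, -1, -1])

```text
time: 9.0
tool_pos: [0.4515, -0.3754, 0.2134]
ee_rot: [3.141, 0.0, -0.096]
wrist_force: [-1.8, 1.5, 2.3]
width: 0.0516
finger_force: 25.1
```

play_rows(translation=[[0, 0, 0], [0, 0, 0], [0, 0, 0], [0, 0, 0], [0, 0, 0], [0, 0, -0.6], [0, 0, -0.9], [0, 0, -0.9]], twist=[[0, 0, 0], [0, 0, 0], [0, 0, 0], [0, 0, 0], [0, 0, 0], [0, 0, 0], [0, 0, 0], [0, 0, 0]], gripper=[1, 1, 1, 1, 1, 1, 1, 1])

```text
time: 9.8
tool_pos: [0.4514, -0.3752, 0.3089]
ee_rot: [-3.14, 0.001, -0.096]
wrist_force: [0.4, -0.9, 0.3]
width: 0.0938
finger_force: 0.0
```

play_rows(translation=[[0.05, -1, 0], [0.05, -1, 0], [0.05, -1, 0], [0.05, -1, 0], [0.05, -1, 0], [0.05, -1, 0], [0.05, -1, 0], [0.05, -1, 0]], twist=[[0, 0, 0], [0, 0, 0], [0, 0, 0], [0, 0, 0], [0, 0, 0], [0, 0, 0], [0, 0, 0], [0, 0, 0]], gripper=[1, 1, 1, 1, 1, 1, 1, 1])

```text
time: 10.6
tool_pos: [0.4982, -0.0567, 0.3088]
ee_rot: [3.142, -0.001, -0.096]
wrist_force: [0.9, -0.4, 0.7]
width: 0.0943
finger_force: 0.0
```

```bash
python3 - <<'E'
from meas import *
im=snap('wrist','w6.png'); o=robot.get_obs(); print(o['tool_pos'],o['ee_rot'])
m=robot.camera_model('wrist'); pickle.dump(m,open('w6.pkl','wb'))
E
```

```text
[ 0.49857862 -0.05199002  0.30884528] [-3.13595409e+00 -6.80381480e-04 -9.12508097e-02]
```

play_rows(translation=[[0.12, -1, 0], [0.12, -1, 0], [0.12, -1, 0], [0.1, -0.9, 0], [0.05, -0.52, 0], [0, 0, 0]], twist=[[0, 0, 0], [0, 0, 0], [0, 0, 0], [0, 0, 0], [0, 0, 0], [0, 0, 0]], gripper=[1, 1, 1, 1, 1, 1])

```text
time: 11.25
tool_pos: [0.5357, 0.1179, 0.3085]
ee_rot: [-3.141, 0.0, -0.092]
wrist_force: [0.6, 0.4, -0.1]
width: 0.094
finger_force: 0.0
```

```bash
python3 - <<'E'
from meas import *
im=snap('wrist','w7.png'); o=robot.get_obs(); print(o['tool_pos'],o['ee_rot'])
m=robot.camera_model('wrist'); pickle.dump(m,open('w7.pkl','wb'))
E
```

```text
[0.53559259 0.11651507 0.30845863] [ 3.14099701e+00  2.44198637e-04 -9.37386054e-02]
```

View pics/w7.png

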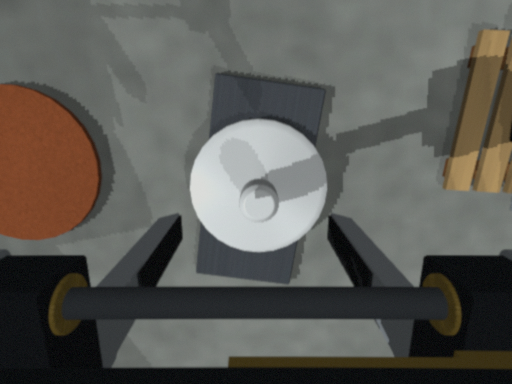

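```bash
python3 - <<'E'
from meas import *
im=cv2.imread('pics/w7.png'); m=pickle.load(open('w7.pkl','rb'))
h,s,v=cv2.split(cv2.cvtColor(im,cv2.COLOR_BGR2HSV)); h=h.astype(int)
W=(v>150)&(s<60); W[253:]=0; W[:,:186]=0; W[:,330:]=0
for z in (.017,.021): print('lid',circ(world(big(W),z,m)))
print('knob',world([(259,202)],.062,m))
R=((h<15)|(h>170))&(s>90); R[250:]=0; R[:,150:]=0
P=big(R); P=P[P[:,0]>2]; print('base',circ(world(P,.01,m)))
C=world([(217,73),(326,88),(289,283),(196,272)],.01,m); print('slab',C.mean(0),rect(C),np.linalg.norm(C-np.roll(C,1,0),axis=1))
E
```

```text
lid [0.53544986 0.1155837  0.06187198]
lid [0.53652747 0.11551832 0.06093831]
knob [[0.53672158 0.11217831]]
base [0.57662518 0.33423876 0.0741161 ]
slab [0.53512951 0.11438348] (array([0.53528918, 0.11464429]), (198.48348999023438, 98.61988830566406), -13.256599426269531) [0.19765867 0.09746145 0.19803768 0.0986209 ]
```

play_rows(translation=[[0, 0.04, 0.7], [0, 0, 0.7], [0, 0, 0.35], [0, 0, 0.12], [0, 0, 0], [0, 0, 0], [0, 0, 0], [0, 0, 0]], twist=[[0, 0, 0], [0, 0, 0], [0, 0, 0], [0, 0, 0], [0, 0, 0], [0, 0, 0], [0, 0, 0], [0, 0, 0]], gripper=[1, 1, 1, 1, 1, -1, -1, -1])

```text
time: 12.1
tool_pos: [0.5358, 0.1141, 0.2351]
ee_rot: [-3.141, -0.002, -0.096]
wrist_force: [-0.1, -0.0, 0.7]
width: 0.0732
finger_force: 0.0
```

play_rows(translation=[[0, 0, 0], [0, 0, 0], [0, 0, 0], [0, 0, 0], [0, 0, 0], [0, 0, 0], [0, 0, 0], [0, 0, 0]], twist=[[0, 0, 0], [0, 0, 0], [0, 0, 0], [0, 0, 0], [0, 0, 0], [0, 0, 0], [0, 0, 0], [0, 0, 0]], gripper=[-1, -1, -1, -1, -1, -1, -1, -1])

```text
time: 12.9
tool_pos: [0.5354, 0.1142, 0.2338]
ee_rot: [-3.141, 0.0, -0.096]
wrist_force: [0.2, 0.1, -0.5]
width: 0.0312
finger_force: 30.0
```

play_rows(translation=[[0, 0, -0.1], [0, 0, -0.3], [0, 0, -0.6], [0, -0.2, -0.5], [0.06, -0.6, 0], [0.08, -0.9, 0], [0.08, -0.9, 0], [0.08, -0.9, 0]], twist=[[0, 0, 0], [0, 0, 0], [0, 0, 0], [0, 0, 0], [0, 0, 0], [0, 0, 0], [0, 0, 0], [0, 0, 0]], gripper=[-1, -1, -1, -1, -1, -1, -1, -1])

```text
time: 13.7
tool_pos: [0.5609, 0.2533, 0.2945]
ee_rot: [3.141, -0.0, -0.097]
wrist_force: [-0.2, -0.3, -3.3]
width: 0.0312
finger_force: 30.0
```

```bash
python3 - <<'E'
from meas import *
im=snap('wrist','w8.png'); o=robot.get_obs(); print(o['tool_pos'],o['ee_rot'],o['wrist_force'])
m=robot.camera_model('wrist'); pickle.dump(m,open('w8.pkl','wb'))
def R(im):
    h,s,v=cv2.split(cv2.cvtColor(im,cv2.COLOR_BGR2HSV)); h=h.astype(int); return ((h<36)|(h>170))&(s>90)
M=R(cv2.imread('pics/top0.png')); K=np.zeros_like(M); K[135:195,85:150]=M[135:195,85:150]
print('base top',circ(np.array([ray('top',p,.01)[:2] for p in big(K)])))
M=R(cv2.imread('pics/w8.png')); M[200:]=0; P=big(M); print(P.min(0),P.max(0)); 
E
```

```text
[0.56102881 0.2584271  0.29430085] [-3.13487921e+00 -9.49529208e-04 -9.23051377e-02] [ 0.58674779  3.7313375  -3.49276374]
base top [0.57634653 0.33698582 0.07373493]
[ 77. 100.] [218. 199.]
```

View pics/w8.png

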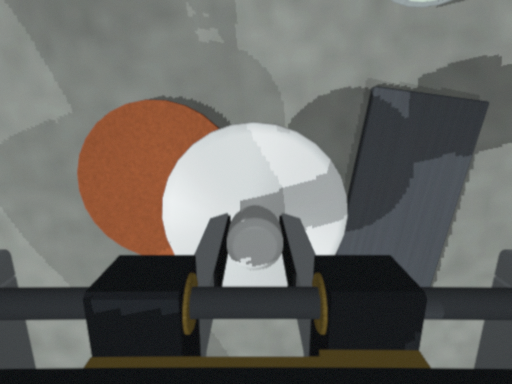

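The lid is held level and the base is empty at (150,175). I'm moving over it and lowering slowly.

play_rows(translation=[[0.08, -0.8, 0], [0.06, -0.7, 0], [0.04, -0.45, 0], [0.02, -0.2, 0], [0, 0, 0.5], [0, 0, 0.5], [0, 0, 0.25], [0, 0, 0]], twist=[[0, 0, 0], [0, 0, 0], [0, 0, 0], [0, 0, 0], [0, 0, 0], [0, 0, 0], [0, 0, 0], [0, 0, 0]], gripper=[-1, -1, -1, -1, -1, -1, -1, -1])

```text
time: 14.55
tool_pos: [0.5765, 0.3362, 0.2414]
ee_rot: [3.139, 0.004, -0.097]
wrist_force: [0.3, -0.8, -3.5]
width: 0.0315
finger_force: 30.0
```

play_rows(translation=[[0, -0.03, 0.05], [0, 0, 0.05], [0, 0, 0.05], [0, 0, 0.03], [0, 0, 0.03], [0, 0, 0], [0, 0, 0]], twist=[[0, 0, 0], [0, 0, 0], [0, 0, 0], [0, 0, 0], [0, 0, 0], [0, 0, 0], [0, 0, 0]], gripper=[-1, -1, -1, -1, -1, -1, -1])

```text
time: 15.25
tool_pos: [0.5771, 0.3383, 0.2354]
ee_rot: [3.141, -0.0, -0.096]
wrist_force: [0.5, -0.5, -3.5]
width: 0.0313
finger_force: 30.0
```

play_rows(translation=[[0, 0, 0.015], [0, 0, 0.015], [0, 0, 0.015], [0, 0, 0], [0, 0, 0]], twist=[[0, 0, 0], [0, 0, 0], [0, 0, 0], [0, 0, 0], [0, 0, 0]], gripper=[-1, -1, -1, -1, -1])

```text
time: 15.75
tool_pos: [0.5771, 0.3383, 0.2338]
ee_rot: [3.142, -0.0, -0.096]
wrist_force: [-0.4, -0.9, -2.7]
width: 0.0308
finger_force: 30.0
```

Weight is starting to transfer (z force -3.5 to -2.7). A touch lower, still slowly.

play_rows(translation=[[0, 0, 0.012], [0, 0, 0], [0, 0, 0.012], [0, 0, 0]], twist=[[0, 0, 0], [0, 0, 0], [0, 0, 0], [0, 0, 0]], gripper=[-1, -1, -1, -1])

```text
time: 16.15
tool_pos: [0.5771, 0.3383, 0.2338]
ee_rot: [-3.141, -0.001, -0.096]
wrist_force: [-3.7, -1.2, 4.5]
width: 0.0314
finger_force: 30.0
```

play_rows(translation=[[0, 0, 0], [0, 0, 0], [0, 0, 0], [0, 0, 0], [0, 0, 0], [0, 0, -0.4], [0, 0, -0.8], [0, 0, -0.9]], twist=[[0, 0, 0], [0, 0, 0], [0, 0, 0], [0, 0, 0], [0, 0, 0], [0, 0, 0], [0, 0, 0], [0, 0, 0]], gripper=[1, 1, 1, 1, 1, 1, 1, 1])

```text
time: 16.95
tool_pos: [0.5769, 0.3382, 0.3172]
ee_rot: [3.14, 0.002, -0.096]
wrist_force: [1.4, -0.2, 0.2]
width: 0.0915
finger_force: 0.0
```

```bash
python3 - <<'E'
from meas import *
im=snap('wrist','w9.png'); o=robot.get_obs(); print(o['tool_pos'],o['ee_rot'])
m=robot.camera_model('wrist'); pickle.dump(m,open('w9.pkl','wb'))
im=cv2.imread('pics/w9.png'); h,s,v=cv2.split(cv2.cvtColor(im,cv2.COLOR_BGR2HSV)); h=h.astype(int)
W=(v>140)&(s<60); W[253:]=0; W[:,:186]=0; W[:,330:]=0
R=(((h<15)|(h>170))&(s>90))|W; R[250:]=0; R[:,:140]=0; R[:,370:]=0
print('lid',circ(world(big(W),.017,m)))
P=big(R); P=P[P[:,1]<248]; print('base',circ(world(P,.01,m)))
E
```

```text
[0.57803409 0.33874787 0.32683489] [-3.13510838 -0.01101525 -0.09624094]
lid [0.58025706 0.34462522 0.06386418]
base [0.57959335 0.34179309 0.07641424]
```

View pics/w9.png

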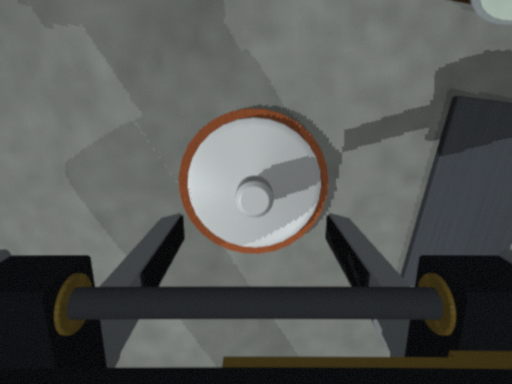

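The lid sits centred on the terracotta base, with an even ring around (254,180). Next, the tips.

play_rows(translation=[[0.08, 0.6, 0], [0.09, 1, 0], [0.09, 1, 0], [0.09, 1, 0], [0.09, 1, 0], [0.09, 1, 0], [0.09, 1, 0], [0.09, 1, 0]], twist=[[0, 0, 0], [0, 0, 0], [0, 0, 0], [0, 0, 0], [0, 0, 0], [0, 0, 0], [0, 0, 0], [0, 0, 0]], gripper=[1, 1, 1, 1, 1, 1, 1, 1])

```text
time: 17.8
tool_pos: [0.576, 0.0314, 0.3181]
ee_rot: [-3.142, -0.002, -0.096]
wrist_force: [0.6, -0.5, -0.2]
width: 0.094
finger_force: 0.0
```

play_rows(translation=[[0.09, 1, 0], [0.09, 1, 0], [0.09, 1, 0], [0.07, 0.9, 0], [0.04, 0.5, 0], [0, 0, 0]], twist=[[0, 0, 0], [0, 0, 0], [0, 0, 0], [0, 0, 0], [0, 0, 0], [0, 0, 0]], gripper=[1, 1, 1, 1, 1, 1])

```text
time: 18.4
tool_pos: [0.5743, -0.1463, 0.3178]
ee_rot: [3.14, -0.002, -0.1]
wrist_force: [-1.3, 0.3, 0.5]
width: 0.0938
finger_force: 0.0
```

```bash
python3 - <<'E'
from meas import *
im=snap('wrist','w10.png'); o=robot.get_obs(); print(o['tool_pos'],o['ee_rot'])
m=robot.camera_model('wrist'); pickle.dump(m,open('w10.pkl','wb'))
E
```

```text
[ 0.57438364 -0.14466512  0.31761893] [-3.14150645e+00 -1.44301579e-03 -9.85890061e-02]
```

View pics/w10.png

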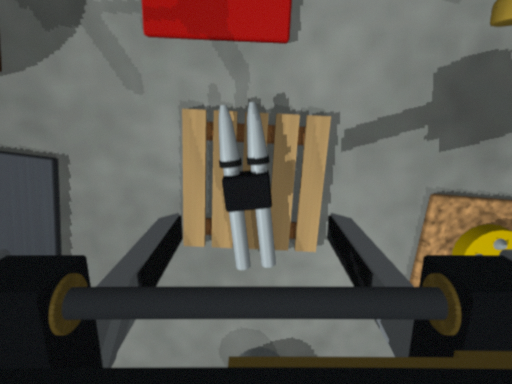

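```bash
python3 - <<'E'
from meas import *
m=pickle.load(open('w10.pkl','rb'))
print('clip',world([(247,190)],.036,m))
a=world([(252,102),(267,268),(223,106),(241,268)],.023,m)
for i in (0,2): d=a[i]-a[i+1]; print(np.linalg.norm(d),np.degrees(np.arctan2(d[1],d[0])))
print('mid',a.mean(0))
C=world([(182,109),(331,116),(316,251),(183,246)],.01,m); print('rack',C.mean(0),rect(C),np.linalg.norm(C-np.roll(C,1,0),axis=1))
E
```

```text
clip [[ 0.57735351 -0.13857119]]
0.1649520832054562 -0.40500884401484855
0.16144276361603913 -0.5989424137593292
mid [ 0.57207162 -0.13706554]
rack [ 0.57542366 -0.14376502] (array([ 0.57530414, -0.1435723 ]), (141.2860107421875, 139.9966583251953), 81.73990631103516) [0.14000174 0.14009031 0.13941384 0.14078586]
```

play_rows(translation=[[0.04, -0.19, 0.3], [0, 0, 0.7], [0, 0, 0.7], [0, 0, 0.5], [0, 0, 0.25], [0, 0, 0.1], [0, 0, 0], [0, 0, 0]], twist=[[0, 0, -0.87], [0, 0, 0], [0, 0, 0], [0, 0, 0], [0, 0, 0], [0, 0, 0], [0, 0, 0], [0, 0, 0]], gripper=[1, 1, 1, 1, 1, 1, 1, -1])

```text
time: 19.25
tool_pos: [0.5773, -0.1361, 0.2162]
ee_rot: [3.141, -0.003, -0.009]
wrist_force: [-0.3, -0.4, 0.6]
width: 0.089
finger_force: 0.0
```

play_rows(translation=[[0, 0, 0], [0, 0, 0], [0, 0, 0], [0, 0, 0], [0, 0, 0], [0, 0, 0], [0, 0, 0], [0, 0, 0]], twist=[[0, 0, 0], [0, 0, 0], [0, 0, 0], [0, 0, 0], [0, 0, 0], [0, 0, 0], [0, 0, 0], [0, 0, 0]], gripper=[-1, -1, -1, -1, -1, -1, -1, -1])

```text
time: 20.05
tool_pos: [0.5768, -0.1365, 0.2148]
ee_rot: [3.141, -0.0, -0.009]
wrist_force: [0.1, -0.5, 0.5]
width: 0.0436
finger_force: 30.0
```

play_rows(translation=[[0, 0, -0.3], [0, 0, -0.7], [0, 0, -0.8], [-0.1, -0.5, -0.3], [-0.17, -0.97, 0], [-0.17, -0.97, 0], [-0.17, -0.97, 0], [-0.17, -0.97, 0]], twist=[[0, 0, 0], [0, 0, 0], [0, 0, 0], [0, 0, 0], [0, 0, 0], [0, 0, 0], [0, 0, 0], [0, 0, 0]], gripper=[-1, -1, -1, -1, -1, -1, -1, -1])

```text
time: 20.85
tool_pos: [0.5465, 0.0408, 0.2992]
ee_rot: [-3.141, -0.0, -0.01]
wrist_force: [-0.1, 1.0, -1.4]
width: 0.044
finger_force: 30.0
```

play_rows(translation=[[-0.17, -0.97, 0], [-0.1, -0.7, 0], [-0.05, -0.22, 0], [0, 0, 0], [0, 0, 0], [0, 0, 0]], twist=[[0, 0, 0], [0, 0, 0], [0, 0, 0.7], [0, 0, 0.8], [0, 0, 0.7], [0, 0, 0]], gripper=[-1, -1, -1, -1, -1, -1])

```text
time: 21.45
tool_pos: [0.5348, 0.1154, 0.299]
ee_rot: [-3.141, 0.0, -0.228]
wrist_force: [-0.3, -0.4, -2.1]
width: 0.0439
finger_force: 30.0
```

```bash
python3 - <<'E'
from meas import *
im=snap('wrist','w11.png'); o=robot.get_obs(); print(o['tool_pos'],o['ee_rot'],o['wrist_force'])
m=robot.camera_model('wrist'); pickle.dump(m,open('w11.pkl','wb'))
E
```

```text
[0.53487523 0.11520693 0.29897337] [-3.14130186e+00  2.53658144e-04 -2.27440720e-01] [-0.64322554  0.14620415 -1.61708357]
```

View pics/w11.png

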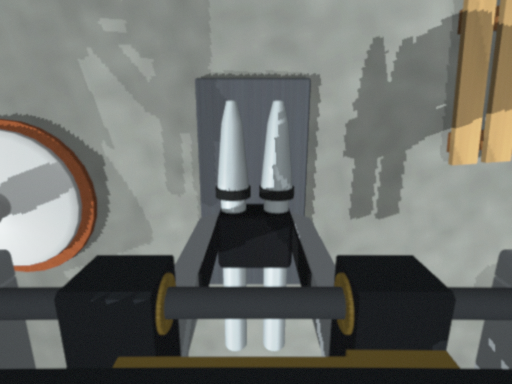

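The tips are aligned with the slab (x about 197 to 310), so I'm lowering.

play_rows(translation=[[0, 0, 0.5], [0, 0, 0.7], [0, 0, 0.5], [0, 0, 0.2], [0, 0, 0.06], [0, 0, 0.05], [0, 0, 0.05], [0, 0, 0]], twist=[[0, 0, 0], [0, 0, 0], [0, 0, 0], [0, 0, 0], [0, 0, 0], [0, 0, 0], [0, 0, 0], [0, 0, 0]], gripper=[-1, -1, -1, -1, -1, -1, -1, -1])

```text
time: 22.3
tool_pos: [0.5354, 0.115, 0.2172]
ee_rot: [-3.141, -0.002, -0.229]
wrist_force: [0.2, -0.5, -2.1]
width: 0.044
finger_force: 30.0
```

play_rows(translation=[[0, 0, 0.02], [0, 0, 0.02], [0, 0, 0]], twist=[[0, 0, 0], [0, 0, 0], [0, 0, 0]], gripper=[-1, -1, -1])

```text
time: 22.6
tool_pos: [0.5351, 0.115, 0.2148]
ee_rot: [3.142, -0.0, -0.229]
wrist_force: [-1.3, 0.7, -1.3]
width: 0.0437
finger_force: 30.0
```

play_rows(translation=[[0, 0, 0.015], [0, 0, 0.01], [0, 0, 0]], twist=[[0, 0, 0], [0, 0, 0], [0, 0, 0]], gripper=[-1, -1, -1])

```text
time: 22.9
tool_pos: [0.5351, 0.1149, 0.2147]
ee_rot: [3.142, -0.0, -0.229]
wrist_force: [-3.9, 0.0, 5.0]
width: 0.0441
finger_force: 30.0
```

play_rows(translation=[[0, 0, 0], [0, 0, 0], [0, 0, 0], [0, 0, 0], [0, 0, 0], [0, 0, -0.5], [0, 0, -0.9], [0, 0, -0.9]], twist=[[0, 0, 0], [0, 0, 0], [0, 0, 0], [0, 0, 0], [0, 0, 0], [0, 0, 0], [0, 0, 0], [0, 0, 0]], gripper=[1, 1, 1, 1, 1, 1, 1, 1])

```text
time: 23.7
tool_pos: [0.5348, 0.1149, 0.3058]
ee_rot: [3.141, 0.002, -0.229]
wrist_force: [0.4, 0.1, 0.4]
width: 0.0938
finger_force: 0.0
```

```bash
python3 - <<'E'
from meas import *
im=snap('wrist','w12.png'); o=robot.get_obs(); print(o['tool_pos'],o['ee_rot'],o['wrist_force'])
m=robot.camera_model('wrist'); pickle.dump(m,open('w12.pkl','wb'))
E
```

```text
[0.53647014 0.11515275 0.31392826] [-3.13787576 -0.01088342 -0.22912598] [2.85289431 0.80564839 4.06551022]
```

View pics/w12.png

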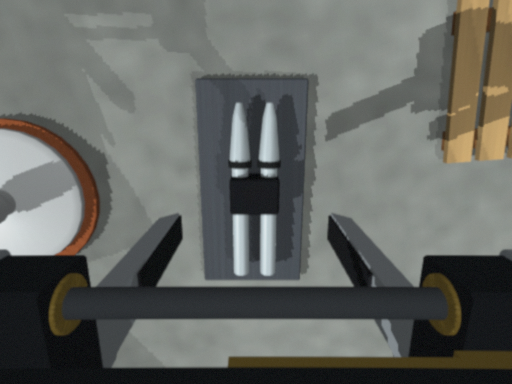

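The tips lie centred and lengthwise on the slab (clip at (255,195)). Now back for the cleat.

play_rows(translation=[[0.04, 0.6, 0], [0.06, 1, 0], [0.06, 1, 0], [0.06, 1, 0], [0.06, 1, 0], [0.06, 1, 0], [0.06, 1, 0], [0.06, 1, 0]], twist=[[0, 0, 0], [0, 0, 0], [0, 0, 0], [0, 0, 0], [0, 0, 0], [0, 0, 0], [0, 0, 0], [0, 0, 0]], gripper=[1, 1, 1, 1, 1, 1, 1, 1])

```text
time: 24.55
tool_pos: [0.4834, -0.1868, 0.3057]
ee_rot: [3.141, -0.001, -0.229]
wrist_force: [1.4, 0.6, 0.2]
width: 0.094
finger_force: 0.0
```

play_rows(translation=[[0.06, 1, 0], [0.06, 1, 0], [0.06, 1, 0], [0.06, 1, 0], [0.05, 0.8, 0], [0, 0, 0], [0, 0, 0], [0, 0, 0]], twist=[[0, 0, 0], [0, 0, 0], [0, 0, 0], [0, 0, 0], [0, 0, 0], [0, 0, -0.7], [0, 0, -0.63], [0, 0, 0]], gripper=[1, 1, 1, 1, 1, 1, 1, 1])

```text
time: 25.35
tool_pos: [0.4514, -0.3754, 0.3053]
ee_rot: [-3.141, 0.0, -0.097]
wrist_force: [0.5, 0.0, -1.0]
width: 0.0942
finger_force: 0.0
```

```bash
python3 - <<'E'
from meas import *
im=snap('wrist','w13.png'); o=robot.get_obs(); print(o['tool_pos'],o['ee_rot'],o['wrist_force'])
m=robot.camera_model('wrist'); pickle.dump(m,open('w13.pkl','wb'))
im=cv2.imread('pics/w13.png');h,s,v=cv2.split(cv2.cvtColor(im,cv2.COLOR_BGR2HSV)); h=h.astype(int)
yel=(h>20)&(h<35)&(s>170); P=big(yel); print(P.min(0),P.max(0))
for y in range(int(P[:,1].min()),int(P[:,1].max()),8):
    q=P[P[:,1]==y,0]; print(y,q.min(),q.max())
E
```

```text
[ 0.45152466 -0.3750754   0.30540282] [-3.14147352e+00  1.80945975e-04 -9.77651291e-02] [-0.33467851  0.55924868  1.35964114]
[218. 125.] [292. 248.]
125 252.0 260.0
133 232.0 278.0
141 224.0 285.0
149 220.0 289.0
157 218.0 291.0
165 218.0 291.0
173 220.0 290.0
181 223.0 286.0
189 229.0 280.0
197 232.0 278.0
205 229.0 281.0
213 226.0 284.0
221 226.0 285.0
229 227.0 283.0
237 232.0 279.0
245 241.0 269.0
```

View pics/w13.png

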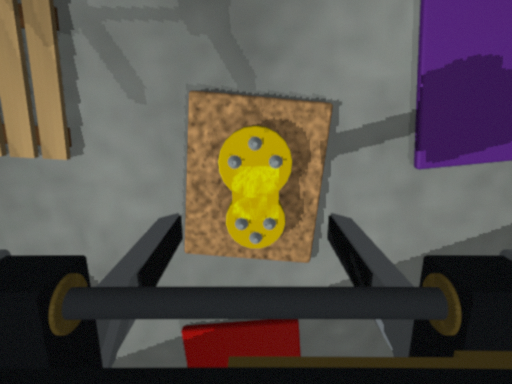

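```bash
python3 - <<'E'
from meas import *
m=pickle.load(open('w13.pkl','rb'))
a=world([(255,161),(255.5,219),(255,125.5),(255,248)],.027,m); d=a[0]-a[1]; u=d/np.linalg.norm(d); print(a,np.linalg.norm(d),np.degrees(np.arctan2(d[1],d[0])), a[0]-.024*u, a[1]+.030*u)
print('clip/slab',*[x for x in (lambda k:(world([(255,195)],.036,k),world([(196,78),(308,78),(300,279),(205,279)],.01,k).mean(0)))(pickle.load(open('w12.pkl','rb')))])
E
```

```text
[[ 0.4805262  -0.378807  ]
 [ 0.42642986 -0.37398812]
 [ 0.51099481 -0.38178306]
 [ 0.39728343 -0.37067533]] 0.054310551618869496 -5.090439342642175 [ 0.45662086 -0.37667752] [ 0.45631153 -0.37664997]
clip/slab [[0.53783796 0.11492879]] [0.53942931 0.11739001]
```

play_rows(translation=[[0, 0, 0.4], [0, 0, 0.7], [0, 0, 0.7], [0, 0, 0.35], [0, 0, 0.13], [0, 0, 0], [0, 0, 0], [0, 0, 0]], twist=[[0, 0, 0], [0, 0, 0], [0, 0, 0], [0, 0, 0], [0, 0, 0], [0, 0, 0], [0, 0, 0], [0, 0, 0]], gripper=[1, 1, 1, 1, 1, 1, -1, -1])

```text
time: 26.2
tool_pos: [0.4521, -0.3753, 0.2163]
ee_rot: [3.139, -0.003, -0.096]
wrist_force: [-0.1, 0.1, 0.5]
width: 0.0813
finger_force: 0.0
```

play_rows(translation=[[0, 0, 0], [0, 0, 0], [0, 0, 0], [0, 0, 0], [0, 0, 0], [0, 0, 0], [0, 0, 0], [0, 0, 0]], twist=[[0, 0, 0], [0, 0, 0], [0, 0, 0], [0, 0, 0], [0, 0, 0], [0, 0, 0], [0, 0, 0], [0, 0, 0]], gripper=[-1, -1, -1, -1, -1, -1, -1, -1])

```text
time: 27.0
tool_pos: [0.4517, -0.375, 0.2148]
ee_rot: [3.141, -0.001, -0.096]
wrist_force: [0.6, -0.7, 1.9]
width: 0.0516
finger_force: 24.4
```

play_rows(translation=[[0, 0, -0.3], [0, 0, -0.7], [0, 0, -0.8], [0.2, -0.5, -0.3], [0.38, -0.95, 0], [0.38, -0.95, 0], [0.38, -0.95, 0], [0.38, -0.95, 0]], twist=[[0, 0, 0], [0, 0, 0], [0, 0, 0], [0, 0, 0], [0, 0, 0], [0, 0, 0], [0, 0, 0], [0, 0, 0]], gripper=[-1, -1, -1, -1, -1, -1, -1, -1])

```text
time: 27.8
tool_pos: [0.5368, -0.2088, 0.2989]
ee_rot: [-3.142, 0.0, -0.097]
wrist_force: [0.2, -0.5, -1.6]
width: 0.0516
finger_force: 24.6
```

play_rows(translation=[[0.38, -0.95, 0], [0.2, -0.53, 0], [0.1, -0.25, 0], [0, 0, 0], [0, 0, 0]], twist=[[0, 0, 0], [0, 0, 0], [0, 0, 0.5], [0, 0, 0], [0, 0, 0]], gripper=[-1, -1, -1, -1, -1])

```text
time: 28.3
tool_pos: [0.5701, -0.1441, 0.2986]
ee_rot: [3.141, 0.001, -0.145]
wrist_force: [-0.6, -0.5, -1.4]
width: 0.0514
finger_force: 24.6
```

play_rows(translation=[[0, 0, 0.5], [0, 0, 0.7], [0, 0, 0.5], [0, 0, 0.2], [0, 0, 0.06], [0, 0, 0.05], [0, 0, 0.05], [0, 0, 0]], twist=[[0, 0, 0], [0, 0, 0], [0, 0, 0], [0, 0, 0], [0, 0, 0], [0, 0, 0], [0, 0, 0], [0, 0, 0]], gripper=[-1, -1, -1, -1, -1, -1, -1, -1])

```text
time: 29.1
tool_pos: [0.5706, -0.1442, 0.2171]
ee_rot: [3.141, -0.002, -0.146]
wrist_force: [0.4, 0.2, -1.2]
width: 0.0515
finger_force: 24.6
```

play_rows(translation=[[0, 0, 0.02], [0, 0, 0.02], [0, 0, 0.015], [0, 0, 0.01], [0, 0, 0]], twist=[[0, 0, 0], [0, 0, 0], [0, 0, 0], [0, 0, 0], [0, 0, 0]], gripper=[-1, -1, -1, -1, -1])

```text
time: 29.6
tool_pos: [0.5704, -0.1441, 0.2146]
ee_rot: [3.141, -0.001, -0.146]
wrist_force: [-2.2, 0.9, 5.1]
width: 0.0502
finger_force: 25.1
```

Contact felt (+5 N). I'm releasing and retreating.

play_rows(translation=[[0, 0, 0], [0, 0, 0], [0, 0, 0], [0, 0, 0], [0, 0, 0], [0, 0, -0.5], [0, 0, -0.9], [0, 0, -0.9]], twist=[[0, 0, 0], [0, 0, 0], [0, 0, 0], [0, 0, 0], [0, 0, 0], [0, 0, 0], [0, 0, 0], [0, 0, 0]], gripper=[1, 1, 1, 1, 1, 1, 1, 1])

```text
time: 30.4
tool_pos: [0.57, -0.1439, 0.3055]
ee_rot: [-3.141, 0.002, -0.146]
wrist_force: [0.8, 0.3, -0.1]
width: 0.0937
finger_force: 0.0
```

play_rows(translation=[[-0.5, 0, -0.5], [-0.8, 0, -0.8], [-0.8, 0, -0.8], [-0.5, 0, -0.3], [0, 0, 0], [0, 0, 0], [0, 0, 0]], twist=[[0, 0, 0], [0, 0, 0], [0, 0, 0], [0, 0, 0], [0, 0, 0], [0, 0, 0], [0, 0, 0]], gripper=[1, 1, 1, 1, 1, 1, 1])

```text
time: 31.1
tool_pos: [0.468, -0.129, 0.3999]
ee_rot: [-3.141, 0.002, -0.146]
wrist_force: [0.1, -0.4, -1.3]
width: 0.0941
finger_force: 0.0
```

```bash
python3 - <<'E'
from meas import *
im=snap('wrist','w14.png'); o=robot.get_obs(); print(o['tool_pos'],o['wrist_force'],o['width'])
m=robot.camera_model('wrist')
im=cv2.imread('pics/w14.png');h,s,v=cv2.split(cv2.cvtColor(im,cv2.COLOR_BGR2HSV)); h=h.astype(int)
yel=(h>20)&(h<35)&(s>170)&(v>120); print('cleat',rect(world(big(yel),.025,m)))
snap('top','top9.png')
for n in ['lid','cleat','tips','round_base','square_rack','long_slab','dial','chest_drawer0_handle','tin']:
    for d in robot.spot_point(n,'top')[:2]: print(n,np.round(d['centre'],3),round(d['score'],2))
a=cv2.imread('pics/top9.png').astype(int)-cv2.imread('pics/top0.png'); print('tin diff',abs(a)[222:248,240:262].mean(), 'drawer', abs(a)[92:140,295:345].mean(),'dial',abs(a)[105:135,168:200].mean())
E
```

```text
[ 0.46807071 -0.12900397  0.39964097] [ 0.22227392 -0.62067202 -0.8106517 ] 0.09385444937327792
cleat (array([ 0.57341766, -0.14542242]), (113.89132690429688, 64.97309112548828), -6.8421478271484375)
lid [0.576 0.337 0.006] 0.94
tips [0.533 0.114 0.009] 0.77
round_base [ 0.578  0.342 -0.   ] 0.63
square_rack [ 0.579 -0.144 -0.001] 0.61
dial [0.743 0.117 0.003] 0.56
tin diff 30.102564102564102 drawer 5.280972222222222 dial 10.708680555555556
```

```bash
python3 -c "
from bench import robot
print(robot.close_job())"
```

```text
the job is handed in; nothing more can be done
None
```

The lid is on the round base, the pole tips lie lengthwise on the slab and the cleat is on the rack (by way of the cork mat), each within a few mm of centre by my measurements; everything is released and the job is handed in at about 31 s. I never went near the tin, dial or drawer, but my last check could not confirm the tin by picture.

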